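# Start the slide reader touch-free

### The job

Push the slide reader's open tray fully shut with the fingertips against the outside of its front panel; do not pinch the panel or touch the inside of the tray. Then start the reader by pointing straight down at the middle of the round window of its touch-free start sensor, fingertips about three centimetres above it, for two full seconds without touching any sensor, and afterwards raise the hand well clear, a good hand's breadth or more. Never bring the hand low over the square or the slot-shaped sensor, nor over the round one while the tray is open, and leave everything else on the bench where it is.

Things in the scene. Friction and masses are not known exactly. Their poses are not given: they have to be found in the camera images.
- reader: slide reader, a low white and grey case fixed to the bench, 240 x 240 mm, 105 mm high; origin centre of underside, its front (open side with the tray) faces its own -x; the tray slides along its x axis
- drawer (a joint): how far the reader's slide tray stands open, m: 0 fully shut, up to 0.11 open (it starts 0.05 to 0.10 open). Pushing it along the reader's +x shuts it against a hard stop; about 2 N friction, no spring, it stays where it is left. Below 0.004 counts as shut
- drawer_front (a point): centre of the outer face of the tray's white front panel: a plain upright plate without a handle, 200 mm wide, 66 mm high (26 to 92 mm above the bench), 8 mm thick; it moves with the tray, and the face looks to the reader's -x (this point's axes are the reader's). Shut, it stands 132 mm in front of the reader's origin
- tray_inside (a point): inside of the tray behind the front panel: grey lining of the panel (4 mm, up to 86 mm above the bench), floor and low walls with four glass slides; must not be touched. This point lies amid the slides, 39 mm above the bench, 62 mm behind the outer face of the panel
- start_window (a point): free-standing white sensor pod fixed to the bench, 70 x 70 mm, 30 mm high, with a black window 1.5 mm proud of its top: a round one, 42 mm across: the START sensor. This point is the centre of the window's upper face, 31.5 mm above the bench; z up. It reacts to a hand within about 60 mm above it (tool point, 19 mm behind the fingertips, less than about 80 mm above). 
- stop_window (a point): free-standing white sensor pod fixed to the bench, 70 x 70 mm, 30 mm high, with a black window 1.5 mm proud of its top: a square one, 40 x 40 mm: the STOP sensor. This point is the centre of the window's upper face, 31.5 mm above the bench; z up. It reacts to a hand within about 60 mm above it (tool point, 19 mm behind the fingertips, less than about 80 mm above). 
- pause_window (a point): free-standing white sensor pod fixed to the bench, 70 x 70 mm, 30 mm high, with a black window 1.5 mm proud of its top: a narrow slot, 14 x 56 mm: the PAUSE sensor. This point is the centre of the window's upper face, 31.5 mm above the bench; z up. It reacts to a hand within about 60 mm above it (tool point, 19 mm behind the fingertips, less than about 80 mm above). 
- start_pod: the pod of the round START window; origin centre of underside
- stop_pod: the pod of the square STOP window; origin centre of underside
- pause_pod: the pod of the slot-shaped PAUSE window; origin centre of underside
- specimen_jar: bystander: closed specimen jar, 52 mm across, 60 mm high, standing; origin centre of underside
- slide_mailer: bystander: small closed slide box lying flat, 80 x 30 x 30 mm; origin centre of underside, x along its length
- stapler: bystander: black desk stapler, 130 x 34 x 54 mm; origin centre of underside, x along its length
- tube_rack: bystander: white rack with capped sample tubes, 70 x 150 mm, 93 mm high; origin centre of underside
- reagent_bottle: bystander: amber reagent bottle, 64 mm across, 150 mm high, standing; origin centre of underside
- pen_cup: bystander: steel pen cup, 76 mm across, 95 mm high, standing; origin centre of underside
- tip_box: bystander: closed pipette tip box, 120 x 85 x 63 mm; origin centre of underside
Not all that is in view belongs to the job. Leave any blue, orange or pink look-alike of the start_pod alone.

How it is judged:
By the outcome, as a careful person would: the job done as asked, in the order asked, and still so for the second after the job is handed in, with the robot touching nothing.
It also fails if it takes over 48 s, if anything falls off the work surface, if the arm or the gripper's body presses on something with over 40 N, if the wrist force passes 120 N, or if a joint passes its speed limit or range.

### The arm

A 7-joint arm with a two-finger parallel gripper is mounted at the origin on the work surface. World frame = base frame: x ahead of the robot, y to its left, z up, the work surface at z = 0. Lengths are in m, angles in rad, forces in N, time in s.
With the tool pointing down it reaches from about 0.425 to 0.875 m from the base axis. Payload 9.9 kg.
Tool frame: the origin (TCP) lies between the finger pads, 19 mm behind the fingertips; this is the grasp point; z points along the fingers, y is the line along which they close (so a half turn about z gives the same grasp; the last joint's range is limited). The gripper opens to 85 mm and grips with 20 to 120 N. Pads are 22 mm wide; open, the fingers measure 114 mm over their backs; the gripper's body (76 mm by 85 mm) begins 54 mm behind the grasp point. The pads swing forward as they close: fully open they stand 13 mm farther back than shut.
Start: joints at [-1.291, 0.576, 0.025, 1.437, -0.015, 1.129, -0.057], TCP at [0.24, 0.631, 0.25] pointing down, gripper open.
Joint ranges: [-2.76, 2.76], [-0.34, 2.15], [-1.52, 1.57], [0.19, 2.46], [-1.09, 4.23], [0.17, 1.99], [-2.82, 2.82]. Speed limits (rad/s): [2.22, 2.22, 3.01, 3.01, 3.14, 3.14, 3.14].

### API

Orientations are given as a rotation vector (axis times angle).
In Python, from plant import r gives the robot as it stands.
- The arm moves only by the tool play_rows, never from a script. Its argument "moves" is a list of rows, each a list of 7 numbers: the shift along the tool's x, y, z in m, then the turn, a rotation vector about the tool's x, y, z in rad, then the closure, from -1 (fully open) to 1 (shut), so that 0 is half open. In form: [[tx, ty, tz, rx, ry, rz, claw], ...]. A call has 1 to 20 rows; each row shifts and turns the commanded pose from where the row before left it, along the tool's axes as they then stand; what a row does not reach is not made up. A row lasts 1/10 s, in which the tool goes at most 50 mm and 8.59 degrees, less where a joint would pass 70% of its speed; a pose out of reach is approached as far as the arm can. A call is refused whole if a number of a shift passes 0.05 or a number of a turn 0.15, either way. A call with a gripper value outside its range is refused whole. The fingers move at their own pace and stop on an object; the grip force is fixed at half the most. Time passes only in rows, so rows that do not move let the fingers close. It gives the time, the measured TCP pose, the force, the opening and the grip force at its end, in the units of the state.
- r.read_state(): the state, without advancing time (a new reading comes with each control period).
- r.capture(name): name is "side" or "top" or "wrist"; returns a dict with "pixels" (420x560x3 uint8, blue, green, red), "intrinsics" (3x3 intrinsics, pixels), "origin" and "orientation" of the camera in the world; the wrist camera has in their place "T_tool_cam" (4x4, takes a point from camera to tool coordinates, whose origin is the TCP and whose axes are the flange's). Camera axes: x right, y up, looking along -z (the intrinsics and any distortion apply to the point x, -y, -z); pixel columns grow to the right and rows downward; lengths in m; the calibration is good to about 2 mm. A picture is of the moment at which its call begins: read the wrist's pose just before it. There is no depth.
- r.job_done(): hands the job in; it is judged then, once.
The state is a dict: "time_s": time; "joint_pos": joint angles; "joint_vel": joint speeds; "joint_efforts": joint torques, N m; "position": TCP position; "tcp_rot": TCP orientation; "ft_force": force on the tool from outside, world axes, zero at the start; "moment": the same for the moment, N m; "width": finger opening in m; "grasp_force": force on a finger pad.
Only numpy, scipy, OpenCV 4.12 (cv2) and the standard library are available. Lean on these libraries where they do the work, as an engineer would, in place of code of your own. Each camera call takes 0.05 s, during which the arm holds its last target. There are 200 camera calls.

## Working session

There is one attempt and no reset: what is moved stays moved. The work goes in short steps, Python scripts to look and compute and a tool call to move; the robot and the scene stay as the last step left them, time stands still between calls to the robot, and variables do not carry over. Pictures are saved under pics/ and viewed, at most 10 in all, crops included, and the job is handed in when it is done.

Besides the shell and the picture viewer there is one more tool, called after "Emit:" by a JSON object that holds its "method" and its "body". play_rows: Moves the arm, as the interface text tells. Its arguments: {"type":"object","properties":{"moves":{"type":"array"}},"required":["moves"]}

```bash
mkdir -p pics
cat > h.py <<'E'
import numpy as np, cv2
from scipy.spatial.transform import Rotation as R
from plant import r
def cap(n):
    s=r.read_state(); c=r.capture(n)
    K=np.array(c["intrinsics"])
    if n=="wrist":
        T=np.array(c["T_tool_cam"]); Rt=R.from_rotvec(s["tcp_rot"]).as_matrix()
        o=Rt@T[:3,3]+np.array(s["position"]); M=Rt@T[:3,:3]
    else:
        o=np.array(c["origin"]); M=np.array(c["orientation"])
        M=M if M.shape==(3,3) else (R.from_rotvec(M).as_matrix() if M.size==3 else M)
    return c,K,o,M
def ray(K,o,M,u,v,z):
    d=M@(np.diag([1,-1,-1])@np.linalg.solve(K,[u,v,1.])); return o+d*(z-o[2])/d[2]
def proj(K,o,M,p):
    q=K@(np.diag([1,-1,-1])@(M.T@(np.array(p)-o))); return q[:2]/q[2]
E
python3 - <<'E'
from h import *
print(r.read_state())
for n in("top","side"):
    c,K,o,M=cap(n); print(n,{k:v for k,v in c.items() if k!="pixels"})
    cv2.imwrite(f"pics/{n}0.png",np.array(c["pixels"]))
    np.savez(n+"0",px=c["pixels"],K=K,o=o,M=M)
E
```

```text
{'time_s': 0.0, 'joint_pos': array([-1.29081912,  0.57650182,  0.02480259,  1.43789708, -0.01501027,
        1.12900732, -0.05647713]), 'joint_vel': array([-2.15502670e-03,  3.43813776e-04,  7.95643981e-04,  8.65212374e-05,
        4.53139208e-04,  5.18503854e-04, -1.93120616e-03]), 'joint_efforts': array([-4.85834535e-04, -7.65775752e+01,  2.25084051e+00, -2.85962319e+01,
        1.55242067e-02,  1.25466246e-02,  2.41256615e-07]), 'position': array([0.23998792, 0.63044766, 0.24916591]), 'tcp_rot': array([-5.68094963e-01, -3.08955305e+00,  2.53167200e-03]), 'ft_force': array([-1.15496276,  0.0512702 , -0.25280338]), 'moment': array([-0.02371447, -0.02855731,  0.00662944]), 'grasp_force': 0.0, 'width': 0.08517199963636252}
top {'intrinsics': array([[506.34895027,   0.        , 278.79216609],
       [  0.        , 506.34895027, 214.90291158],
       [  0.        ,   0.        ,   1.        ]]), 'origin': array([0.26956829, 0.01985292, 1.59977955]), 'orientation': array([ 0.13804198, -0.13371356, -1.53727741])}
side {'intrinsics': array([[469.43202546,   0.        , 280.31934745],
       [  0.        , 469.43202546, 204.77190155],
       [  0.        ,   0.        ,   1.        ]]), 'origin': array([-0.17274517, -0.65354854,  0.95987537]), 'orientation': array([ 0.7815302 , -0.31596524, -0.73139461])}
```

View pics/top0.png

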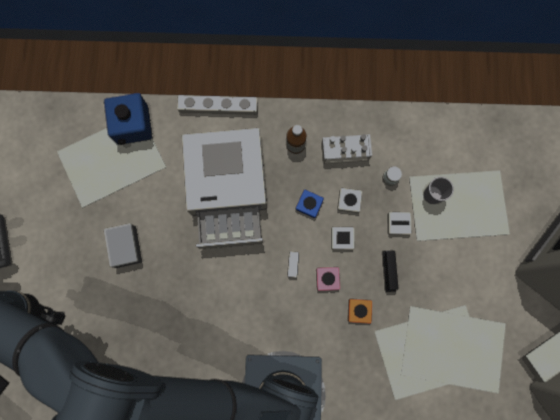

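View pics/side0.png

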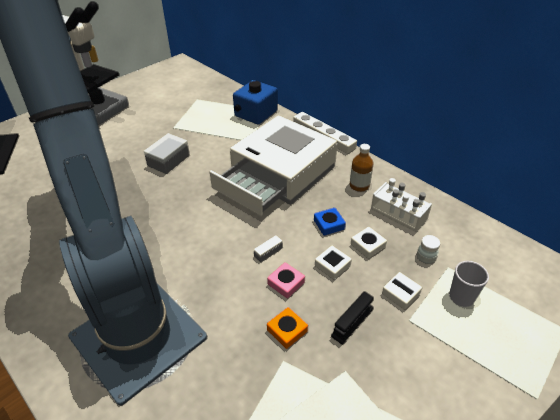

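Top view: the reader is at (223,170) with its tray front panel along (197–262, 240). START candidates:
- white round (350,200)
- blue round (310,204)
- pink round (328,279)
- orange round (360,311)
- white square (343,238), which is STOP
- white slot (400,223), which is PAUSE

By the description I choose the white round one at (350,200). Next I check it in a close crop and measure.

Run:
```python
from h import *
d=np.load("top0.npz");px,K,o,M=d["px"],d["K"],d["o"],d["M"]
M=M if M.shape==(3,3) else R.from_rotvec(M).as_matrix()
def P(u,v,z): return ray(K,o,M,u,v,z).round(4)
g=cv2.cvtColor(px,cv2.COLOR_BGR2GRAY)
for n,(u,v) in dict(start=(350,200),stop=(343,238),pause=(400,223)).items():
    w=g[v-9:v+10,u-9:u+10]; m=(w<70).astype(np.uint8)
    nn,l,st,ce=cv2.connectedComponentsWithStats(m)
    i=1+np.argmax(st[1:,4]); cu,cv=ce[i]+[u-9,v-9]; print(n,cu,cv,st[i],P(cu,cv,.0315))
for n,(u,v,z) in dict(jar=(394,174,.06),rack=(347,148,.09),bottle=(297,130,.15),mailer=(293,265,.03),staplerA=(387,252,.05),staplerB=(393,290,.05),cup=(440,186,.095),tip=(122,245,.063),blue=(310,204,.03)).items(): print(n,P(u,v,z))
a=cv2.resize(px[120:260,170:270],None,fx=4,fy=4,interpolation=cv2.INTER_CUBIC)
b=cv2.resize(px[170:260,325:425],None,fx=4,fy=4,interpolation=cv2.INTER_CUBIC)
im=np.zeros((560,800,3),np.uint8); im[:,:400]=a; im[:360,400:]=b; cv2.imwrite("pics/crop.png",im)
```

```text
start 350.0272727272727 199.3272727272727 [  4   3  12  12 110] [ 0.6013 -0.1954  0.0315]
stop 343.08 237.55333333333334 [  3   3  13  12 150] [ 0.4789 -0.1743  0.0315]
pause 399.77272727272725 222.54545454545453 [ 1  7 17  4 66] [ 0.5315 -0.3517  0.0315]
jar [ 0.6803 -0.3287  0.06  ]
rack [ 0.751  -0.1772  0.09  ]
bottle [ 0.7836 -0.0193  0.15  ]
mailer [ 0.389  -0.0203  0.03  ]
staplerA [ 0.4357 -0.307   0.05  ]
staplerB [ 0.3208 -0.3243  0.05  ]
cup [ 0.6373 -0.4605  0.095 ]
tip [0.432  0.5033 0.063 ]
blue [ 0.5828 -0.0693  0.03  ]
```

View pics/crop.png

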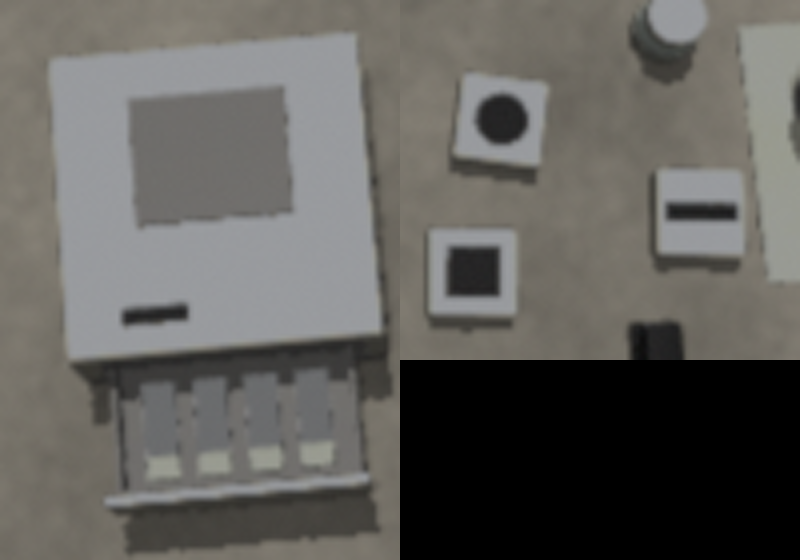

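The crop shows a white pod with a round black window at full-image (350,199). The square one is at (343,238) and the slot at (400,223). The tray's panel edge runs from about (196,245) to (262,240).

Run:
```python
from h import *
d=np.load("top0.npz");K,o,M=d["K"],d["o"],d["M"]
M=M if M.shape==(3,3) else R.from_rotvec(M).as_matrix()
C=lambda u,v,z: ray(K,o,M,170+(u+.5)/4-.5,120+(v+.5)/4-.5,z)
c=[C(*q,.105) for q in((50,60),(355,35),(382,333),(68,360))]   # back-left, back-right, front-right, front-left
for i in range(4): print(c[i].round(4), np.linalg.norm(c[i]-c[(i+1)%4]).round(4))
ctr=np.mean(c,0); ax=(c[0]+c[1]-c[2]-c[3])[:2]; ax/=np.linalg.norm(ax)
ay=(c[0]+c[3]-c[1]-c[2])[:2]; yaw=np.arctan2(ax[1],ax[0]); print("ctr",ctr,"yaw",yaw,np.arctan2(-ay[0],ay[1]))
for back in((106,497),(368,474)),((106,507),(370,485)):
    p=[C(*q,.092) for q in back]; m=np.mean(p,0); print(p,np.linalg.norm(p[0]-p[1]),"along",(m-ctr)[:2]@ax, "lat",(m-ctr)[:2]@[-ax[1],ax[0]],"mid",m)
s=r.read_state(); print(R.from_rotvec(s["tcp_rot"]).as_matrix().round(3))
```

```text
[0.7743 0.3332 0.105 ] 0.2358
[0.8013 0.0989 0.105 ] 0.2357
[0.5673 0.0701 0.105 ] 0.2365
[0.5398 0.305  0.105 ] 0.2362
ctr [0.67067628 0.20177574 0.105     ] yaw 0.12106024443625374 0.11582011713176911
[array([0.43883666, 0.27270556, 0.092     ]), array([0.4619042 , 0.07733577, 0.092     ])] 0.19672688019624923 along -0.2219245293396724 lat 4.593085911965347e-05 mid [0.45037043 0.17502067 0.092     ]
[array([0.43133041, 0.27227317, 0.092     ]), array([0.45365405, 0.07554631, 0.092     ])] 0.19798939950584354 along -0.2298792321776853 lat -0.0001054602826525905 mid [0.44249223 0.17390974 0.092     ]
[[-0.935  0.356 -0.   ]
 [ 0.356  0.935 -0.001]
 [-0.    -0.001 -1.   ]]
```

Emit:
{"method": "play_rows", "body": {"moves": [[0,0,0,0,0,-0.12,1],[0,0,0,0,0,-0.12,1],[0,0,0,0,0,-0.12,1],[0,0,0,0,0,-0.122,1],[-0.007,-0.03,0,0,0,0,1],[-0.007,-0.03,0,0,0,0,1],[-0.007,-0.03,0,0,0,0,1],[-0.007,-0.03,0,0,0,0,1],[-0.007,-0.03,0,0,0,0,1],[-0.007,-0.03,0,0,0,0,1],[-0.007,-0.03,0,0,0,0,1],[-0.007,-0.03,0,0,0,0,1],[-0.007,-0.03,0,0,0,0,1],[-0.007,-0.03,0,0,0,0,1],[-0.007,-0.03,0,0,0,0,1],[-0.007,-0.03,0,0,0,0,1],[-0.007,-0.03,0,0,0,0,1],[-0.007,-0.03,0,0,0,0,1],[-0.007,-0.03,0,0,0,0,1],[-0.007,-0.03,0,0,0,0,1]]}}

```text
time_s: 2.1
position: [0.4081, 0.1661, 0.2499]
tcp_rot: [0.186, -3.136, 0.0]
ft_force: [0.7, 0.5, -0.5]
width: 0.0
grasp_force: 0.0
```

Run:
```python
from h import *
c,K,o,M=cap("wrist"); cv2.imwrite("pics/w1.png",c["pixels"])
s=r.read_state(); T=R.from_rotvec(s["tcp_rot"]).as_matrix()
print(s["time_s"],s["position"],T.round(3),s["width"],s["ft_force"],T.T@(np.array([.4095,.1708,.075])-s["position"]))
print([proj(K,o,M,p).round(0) for p in([.4313,.2723,.092],[.4537,.0755,.092],[.4425,.174,.092])])
```

```text
2.15 [0.40955296 0.16106312 0.24987069] [[-0.994 -0.113  0.   ]
 [-0.113  0.994 -0.003]
 [ 0.    -0.003 -1.   ]] -0.00016314031156826198 [ 1.7529173  -5.33416133 -0.15251023] [-0.00106785  0.01015663  0.17484356]
[array([396., 232.]), array([169., 231.]), array([283., 232.])]
```

View pics/w1.png

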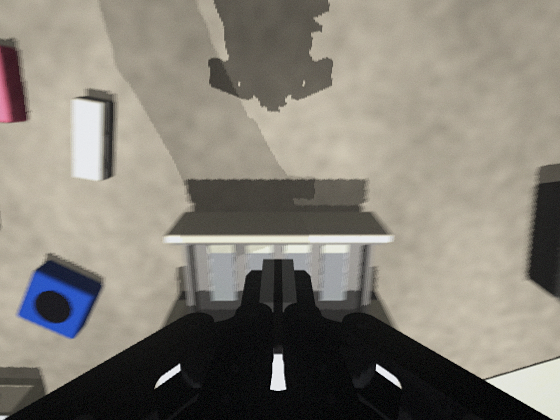

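The wrist view shows the panel's outer edge at row 235 (predicted 232) and the fingers aligned with its middle (279). I descend in front of it.

Emit:
{"method": "play_rows", "body": {"moves": [[0.003,0.006,0.02,0,0,0,1],[0,0,0.02,0,0,0,1],[0,0,0.02,0,0,0,1],[0,0,0.02,0,0,0,1],[0,0,0.02,0,0,0,1],[0,0,0.02,0,0,0,1],[0,0,0.02,0,0,0,1],[0,0,0.02,0,0,0,1],[0,0,0.013,0,0,0,1],[0,0,0,0,0,0,1],[0,0,0,0,0,0,1]]}}

```text
time_s: 3.25
position: [0.4042, 0.173, 0.0771]
tcp_rot: [0.186, -3.135, 0.001]
ft_force: [0.0, -0.1, 0.3]
width: 0.0001
grasp_force: 0.0
```

Run:
```python
from h import *
c,K,o,M=cap("side"); cv2.imwrite("pics/s2.png",cv2.resize(c["pixels"][100:240,180:360],None,fx=4,fy=4))
s=r.read_state(); T=R.from_rotvec(s["tcp_rot"]).as_matrix(); ax=np.array([np.cos(.118),np.sin(.118)])
d=s["position"][:2]-np.array([.6707,.2018]); print(s["position"],s["ft_force"],T.round(3),"along",d@ax,"lat",d@[-ax[1],ax[0]])
```

```text
[0.40449827 0.17314628 0.07743847] [ 0.02241131 -0.58120107 -0.68759184] [[-0.993 -0.118  0.   ]
 [-0.118  0.993  0.   ]
 [-0.     0.    -1.   ]] along -0.2677238839173795 lat 0.0028844962750851875
```

View pics/s2.png

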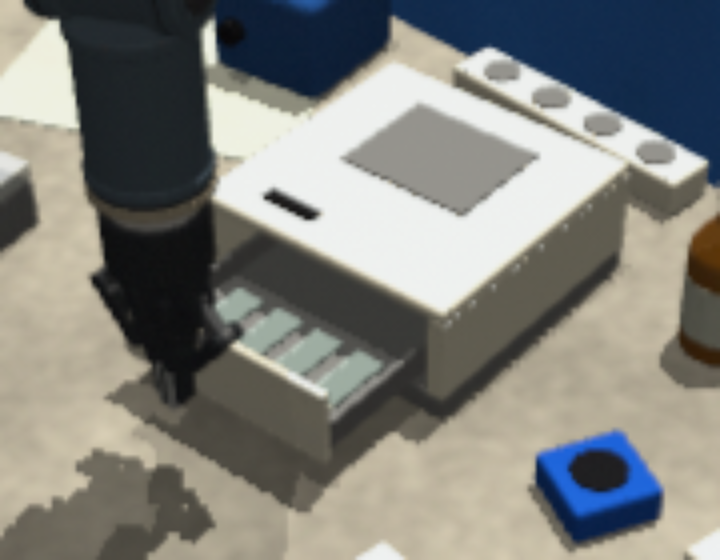

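Fingertips stand in front of the panel, clear of it. I push along tool −x.

Emit:
{"method": "play_rows", "body": {"moves": [[-0.01,0,0,0,0,0,1],[-0.01,0,0,0,0,0,1],[-0.01,0,0,0,0,0,1],[-0.01,0,0,0,0,0,1],[-0.01,0,0,0,0,0,1],[-0.01,0,0,0,0,0,1],[-0.01,0,0,0,0,0,1],[-0.01,0,0,0,0,0,1],[-0.01,0,0,0,0,0,1],[-0.01,0,0,0,0,0,1],[-0.01,0,0,0,0,0,1],[-0.004,0,0,0,0,0,1],[-0.004,0,0,0,0,0,1],[0,0,0,0,0,0,1],[0,0,0,0,0,0,1]]}}

```text
time_s: 4.8
position: [0.5217, 0.1868, 0.077]
tcp_rot: [-0.185, 3.136, -0.0]
ft_force: [0.7, -0.3, -0.4]
width: -0.0002
grasp_force: 0.0
```

Emit:
{"method": "play_rows", "body": {"moves": [[-0.003,0,0,0,0,0,1],[-0.002,0,0,0,0,0,1],[-0.002,0,0,0,0,0,1],[0,0,0,0,0,0,1],[0,0,0,0,0,0,1]]}}

```text
time_s: 5.3
position: [0.5288, 0.1877, 0.077]
tcp_rot: [-0.185, 3.136, 0.0]
ft_force: [0.3, -0.4, -0.3]
width: 0.0001
grasp_force: 0.1
```

Emit:
{"method": "play_rows", "body": {"moves": [[-0.002,0,0,0,0,0,1],[-0.002,0,0,0,0,0,1],[0,0,0,0,0,0,1],[0,0,0,0,0,0,1]]}}

```text
time_s: 5.7
position: [0.5299, 0.1879, 0.0768]
tcp_rot: [0.186, -3.131, 0.002]
ft_force: [-9.8, -0.6, 7.4]
width: 0.0001
grasp_force: 5.1
```

Stop reached (9.8 N). I back off, rise, and check.

Emit:
{"method": "play_rows", "body": {"moves": [[0.01,0,0,0,0,0,1],[0.02,0,0,0,0,0,1],[0.02,0,0,0,0,0,1],[0.01,0,-0.01,0,0,0,1],[0,0,-0.03,0,0,0,1],[0,0,-0.03,0,0,0,1],[0,0,-0.03,0,0,0,1],[0,0,-0.03,0,0,0,1],[0,0,-0.03,0,0,0,1],[0,0,0,0,0,0,1],[0,0,0,0,0,0,1]]}}

```text
time_s: 6.8
position: [0.4734, 0.1813, 0.2382]
tcp_rot: [-0.185, 3.133, 0.002]
ft_force: [-0.1, 0.3, -0.3]
width: -0.0
grasp_force: 0.0
```

Run:
```python
from h import *
c,K,o,M=cap("wrist"); cv2.imwrite("pics/w3.png",c["pixels"])
s=r.read_state(); print(s["position"],s["ft_force"])
ax=np.array([np.cos(.118),np.sin(.118)]); ay=np.array([-ax[1],ax[0]]); c0=np.array([.6707,.2018])
for op in(0,.004,.01):
  print(op,[proj(K,o,M,[*(c0-(.132+op)*ax+l*ay),.092]).round(1) for l in(-.1,.1)])
print("case edge",[proj(K,o,M,[*(c0-.12*ax+l*ay),.105]).round(1) for l in(-.12,.12)])
```

```text
[0.4728438  0.18107012 0.23724954] [0.52792244 0.03756598 0.4747012 ]
0 [array([160. , 269.8]), array([389.7, 269.6])]
0.004 [array([159.6, 265.6]), array([390.2, 265.5])]
0.01 [array([158.8, 259.4]), array([390.9, 259.3])]
case edge [array([133. , 289.8]), array([416.6, 289.7])]
```

View pics/w3.png

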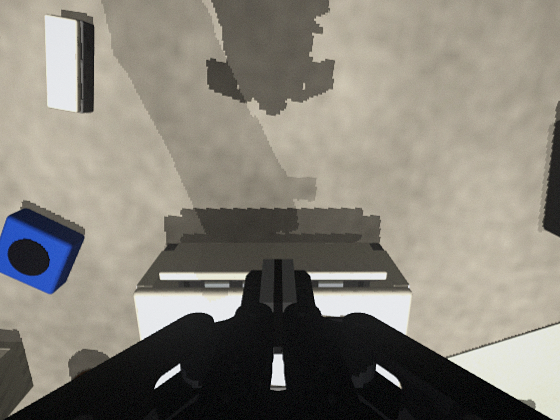

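Run:
```python
from h import *
g=cv2.cvtColor(cv2.imread("pics/w3.png"),cv2.COLOR_BGR2GRAY)
for u in(175,195,345,370): print(u,g[262:298,u])
```

```text
175 [ 74  78  78  76  74  76  78  76  70  89 157 222 235 233 233 233 236 213
  92  69  63  67  70  71  66  68  77  84  92 121 157 199 218 231 232 234]
195 [ 75  71  73  74  77  75  72  71  66  83 134 196 234 235 233 233 235 209
  94  59  54  55  54  55  58  63  72  86  90 118 161 199 221 230 233 232]
345 [ 70  69  68  66  70  70  70  73  77 106 180 227 234 232 234 235 235 191
  67  57  52  57  55  54  54  68  79  82 104 142 180 206 226 230 233 233]
370 [ 75  77  78  74  74  74  70  77  70 108 181 223 234 234 232 228 235 193
  67  66  74  79  77  75  75  69  75  81 105 146 178 208 227 231 232 233]
```

The panel edge (row 272.0) to case edge (292.2) spacing matches a shut tray to within about 1 mm. I go high to the START pod.

Emit:
{"method": "play_rows", "body": {"moves": [[-0.006,-0.028,0,0,0,0,1],[-0.006,-0.028,0,0,0,0,1],[-0.006,-0.028,0,0,0,0,1],[-0.006,-0.028,0,0,0,0,1],[-0.006,-0.028,0,0,0,0,1],[-0.006,-0.028,0,0,0,0,1],[-0.006,-0.028,0,0,0,0,1],[-0.006,-0.028,0,0,0,0,1],[-0.006,-0.028,0,0,0,0,1],[-0.006,-0.028,0,0,0,0,1],[-0.006,-0.028,0,0,0,0,1],[-0.006,-0.028,0,0,0,0,1],[-0.006,-0.028,0,0,0,0,1],[-0.005,-0.025,0,0,0,0,1],[0,0,0,0,0,0,1],[0,0,0,0,0,0,1],[0,0,0,0,0,0,1]]}}

```text
time_s: 8.55
position: [0.6008, -0.1941, 0.2363]
tcp_rot: [0.187, -3.135, -0.002]
ft_force: [-0.0, 0.2, 0.9]
width: 0.0003
grasp_force: 0.0
```

Run:
```python
from h import *
c,K,o,M=cap("wrist"); cv2.imwrite("pics/w4.png",c["pixels"])
s=r.read_state(); T=R.from_rotvec(s["tcp_rot"]).as_matrix(); print(s["position"],T.round(3))
print(proj(K,o,M,[.6013,-.1954,.0315]),proj(K,o,M,[.4789,-.1743,.0315]))
print(T.T@(np.array([.6013,-.1954,.0805])-s["position"]))
```

```text
[ 0.60096305 -0.19391774  0.23654405] [[-0.993 -0.12  -0.001]
 [-0.12   0.993  0.001]
 [ 0.001  0.001 -1.   ]]
[276.58342901 180.67030858] [317.40165739  46.59000002]
[-0.00027129 -0.00166469  0.15604234]
```

View pics/w4.png

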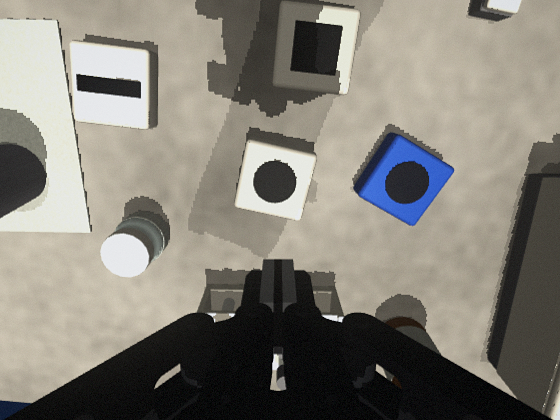

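Round white window centre is at (275,181), predicted (276.6,180.7), so I'm above it. Descend.

Emit:
{"method": "play_rows", "body": {"moves": [[0,-0.002,0.02,0,0,0,1],[0,0,0.02,0,0,0,1],[0,0,0.02,0,0,0,1],[0,0,0.02,0,0,0,1],[0,0,0.02,0,0,0,1],[0,0,0.02,0,0,0,1],[0,0,0.02,0,0,0,1],[0,0,0.016,0,0,0,1],[0,0,0,0,0,0,1],[0,0,0,0,0,0,1]]}}

```text
time_s: 9.6
position: [0.6014, -0.1966, 0.0813]
tcp_rot: [0.187, -3.136, -0.0]
ft_force: [-0.4, 0.0, 1.0]
width: 0.0001
grasp_force: 0.0
```

Emit:
{"method": "play_rows", "body": {"moves": [[0,0,0,0,0,0,1],[0,0,0,0,0,0,1],[0,0,0,0,0,0,1],[0,0,0,0,0,0,1],[0,0,0,0,0,0,1],[0,0,0,0,0,0,1],[0,0,0,0,0,0,1],[0,0,0,0,0,0,1],[0,0,0,0,0,0,1],[0,0,0,0,0,0,1],[0,0,0,0,0,0,1],[0,0,0,0,0,0,1],[0,0,0,0,0,0,1],[0,0,0,0,0,0,1],[0,0,0,0,0,0,1],[0,0,0,0,0,0,1],[0,0,0,0,0,0,1],[0,0,0,0,0,0,1],[0,0,0,0,0,0,1],[0,0,0,0,0,0,1]]}}

```text
time_s: 11.6
position: [0.6013, -0.1974, 0.081]
tcp_rot: [0.186, -3.136, 0.0]
ft_force: [0.7, -0.8, -0.3]
width: -0.0003
grasp_force: 0.0
```

Half a second more of hold, then up.

Emit:
{"method": "play_rows", "body": {"moves": [[0,0,0,0,0,0,1],[0,0,0,0,0,0,1],[0,0,0,0,0,0,1],[0,0,0,0,0,0,1],[0,0,0,0,0,0,1],[0,0,-0.02,0,0,0,1],[0,0,-0.025,0,0,0,1],[0,0,-0.025,0,0,0,1],[0,0,-0.025,0,0,0,1],[0,0,-0.025,0,0,0,1],[0,0,-0.025,0,0,0,1],[0,0,-0.025,0,0,0,1],[0,0,-0.025,0,0,0,1],[0,0,0,0,0,0,1],[0,0,0,0,0,0,1],[0,0,0,0,0,0,1]]}}

```text
time_s: 13.2
position: [0.6009, -0.1971, 0.275]
tcp_rot: [0.186, -3.135, -0.001]
ft_force: [0.4, -0.4, -0.7]
width: 0.0
grasp_force: 0.0
```

Run:
```python
from h import *
c,K,o,M=cap("side"); cv2.imwrite("pics/s5.png",c["pixels"]); print(r.read_state()["position"])
```

```text
[ 0.60085108 -0.19715833  0.2748564 ]
```

View pics/s5.png

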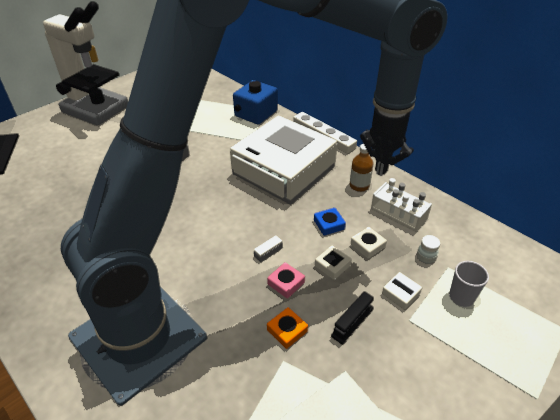

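The side view shows the tray shut at (270,170), everything else where it was, and the hand high at (385,150). Handing in.

```bash
python3 -c "
from plant import r
print(r.job_done())"
```

```text
the job is handed in; nothing more can be done
None
```

The tray is pushed shut (within about 1 mm by the camera), the fingertips were held about 3 cm above the round START window for over two seconds, the hand was raised about 19 cm, and the job was handed in at about 13 s; no verdict was returned.

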